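Seat the stud and hold the try square in the corner

ROBOT

A 7-joint arm with a two-finger parallel gripper is mounted at the origin on the work surface; the furniture and walls round the work are solid. World frame = base frame: x ahead of the robot, y to its left, z up, the work surface at z = 0. Lengths are in m, angles in rad, forces in N, time in s.
With the tool pointing down it reaches from about 0.425 to 0.925 m from the base axis. Payload 6.8 kg.
Tool frame: the origin (TCP) lies between the finger pads; the fingertips stand 14 mm ahead of it and the grasp point (between the pads) lies 5 mm behind it; z points along the fingers, y is the line along which they close (so a half turn about z gives the same grasp; the last joint's range is limited). The gripper opens to 85 mm and grips with 20 to 120 N. Pads are 22 mm wide; open, the fingers measure 114 mm over their backs; the gripper's body (76 mm by 85 mm) begins 54 mm behind the grasp point. The pads swing forward as they close: fully open they stand 13 mm farther back than shut.
Start: joints at [1.172, 0.477, 0.022, 1.555, -0.011, 1.109, -0.083], TCP at [0.194, -0.647, 0.215] pointing down, gripper open.
Joint ranges: [-2.96, 2.96], [-0.34, 2.1], [-1.41, 1.46], [0.24, 2.44], [-1.37, 4.51], [0.17, 1.92], [-2.96, 2.96]. Speed limits (rad/s): [2.39, 2.39, 3.14, 3.14, 3.14, 3.14, 3.14].

INTERFACE

Orientations are given as a rotation vector (axis times angle).
In Python, from bench import r, eyes, ticket gives the robot as it stands. The module is installed in compiled form; this text tells all that it offers.
- The arm moves only by the tool arm_command, never from a script. Its argument "plan" is text: rows parted by semicolons, each of 4 numbers parted by spaces: the shift along the tool's x, y, z in m, then the turn about the tool's z in degrees. In form: tx ty tz yaw; .... A call has 1 to 20 rows; each row shifts and turns the commanded pose from where the row before left it, along the tool's axes as they then stand; what a row does not reach is not made up. A row lasts 1/8 s, in which the tool goes at most 62.5 mm and 10.7 degrees, less where a joint would pass 70% of its speed; a pose out of reach is approached as far as the arm can. A call is refused whole if a number of a shift passes 0.0625 or a number of a turn 10.7, either way. A call with a gripper value outside its range is refused whole. "hand" is the closure, from -1 (fully open) to 1 (shut), set as the call begins (left out, the last holds). The fingers move at their own pace and stop on an object; "grip_force" is the grip in N (left out, the last holds). Time passes only in rows, so rows that do not move let the fingers close. It gives the time, the measured TCP pose, the force, the opening and the grip force at its end, in the units of the state.
- r.get_obs(): the state, without advancing time (a new reading comes with each control period).
- eyes.grab_frame(name): name is "scene" or "top" or "wrist"; returns (picture, depth): 480x640x3 uint8, red, green, blue; 480x640 float32, m along the optical axis (not along the pixel's ray), 0 where there is no reading.
- eyes.calibration(name): a dict with "fov_y" (degrees; the focal length in pixels is half the picture's height over the tangent of half this angle, whatever the lens; pixels are square), "cx", "cy" (the principal point, pixels), "origin" and "attitude" of the camera in the world; the wrist camera has in their place "tool_from_camera" (4x4, takes a point from camera to tool coordinates, whose origin is the TCP and whose axes are the flange's). Camera axes: x right, y up, looking along -z (the intrinsics and any distortion apply to the point x, -y, -z); pixel columns grow to the right and rows downward; lengths in m; the calibration is good to about 2 mm. A picture is of the moment at which its call begins: read the wrist's pose just before it. calibration takes no time and is no camera call.
- ticket.hand_in(): hands the job in; it is judged then, once.
The state is a dict: "clock": time; "joints": joint angles; "qvel": joint speeds; "tau": joint torques, N m; "tcp_pos": TCP position; "orientation": TCP orientation; "contact_force": force on the tool from outside, world axes, zero at the start; "moment": the same for the moment, N m; "grip_width": finger opening in m; "gripper_force": force on a finger pad.
Only numpy, scipy, OpenCV 4.12 (cv2) and the standard library are available. Lean on these libraries where they do the work, as an engineer would, in place of code of your own. Each camera call takes 0.05 s, during which the arm holds its last target. There are 200 camera calls.

TASK

The short stud of this timber corner still stands proud of the plate: first press it straight down until it is fully home, its top flush with the plate. Then take the try square, lay it flat on the bench in the inside corner with the outer face of its wooden stock against the stud and the outer edge of its steel blade along the plate, and press it into the corner until both timbers are touched and it sits true. Finish while still holding it pressed there with the fingers; do not let go, and leave the other things on the bench where they are.

Things in the scene. Friction and masses are not known exactly. Their poses are not given: they have to be found in the camera images.
- corner: Long timber (the plate), fixed to the bench: x -62 to 220, y 0 to 40 mm, 38 mm high, pale wood; with the short stud it makes a corner. Origin: the inside corner, at bench height; z up. Inner face of the plate: plane y = 0; inner face of the stud: plane x = 0. The square goes into the open quarter x > 0, y < 0. Two 20 mm high cleats stand behind the plate at y 40 to 64 mm.
- stud_top (a point): Middle of the stud's top face. The stud is a short pale timber at right angles to the plate: in the corner's frame x -40 to 0, y -66 (free end) to 40 mm (its end lies in a trench across the plate). This point is at x -20, y -13 mm there, 48 mm above the bench when the stud is fully proud, 38 mm when seated. Same axes as the corner.
- stud (a joint): How far the stud has been pushed down, m: 0 = stands 10 mm proud of the plate (top 48 mm above the bench), 0.010 = fully home (top 38 mm above the bench, flush). Stiff sliding fit: it takes about 7 N, moves straight down wherever it is pressed, and stays where it is left.
- square_stock (a point): Centre of the try square's dark wooden stock, 8 mm above the bench; stock 24 (x) x 120 (y) x 16 mm (z). Steel blade 34 mm wide, 2 mm thick, half-way up: at x 12 to 184, y 25 to 59 mm from here. 0.24 kg. In the corner its axes are parallel to the corner's (same yaw) and this point is at x 12, y -60 mm there; the last 54 mm of the stock then project past the stud's free end.
- square_heel (a point): Outer corner of the try square, half-way up, which goes into the inside corner: from the stock's centre 12 mm to -x (outer face of the stock) and 60 mm to +y (its end by the blade); same axes. At the start the square lies between the two timbers (100 mm high) of the big frame on the bench.
- sanding_block: Bystander: wooden sanding block 62 x 100 x 30 mm, lying in the right-hand bay of the big frame; origin under its centre.
- tape_measure: Bystander: tape measure 37 x 82 x 65 mm, standing near the right end of the try square; origin under its centre.
- pliers: Bystander: pliers 48 x 163 x 13 mm, lying in the right-hand bay of the big frame; origin under its centre.
- bit_case: Bystander: dark drill-bit case 66 x 105 x 27 mm, lying at the back edge of the bench behind the big frame; origin under its centre.
- offcut_1: Bystander: wood offcut 40 x 85 x 30 mm, lying on the robot's side of the corner; origin under its centre.
Mind the look-alikes: they are no part of the job. Leave any red look-alike of the part that bears stud_top alone.

How it is judged:
By the outcome, as a careful person would: the job done as asked, in the order asked, and still so for the second after the job is handed in, while the arm keeps its last pose, push and grip.
It also fails if it takes over 72 s, if anything falls off the work surface, if the arm or the gripper's body presses on something with over 40 N, if the wrist force passes 120 N, or if a joint passes its speed limit or range.

## Working session

There is one attempt and no reset: what is moved stays moved. The work goes in short steps, Python scripts to look and compute and a tool call to move; the robot and the scene stay as the last step left them, time stands still between calls to the robot, and variables do not carry over. Pictures are saved under pics/ and viewed, at most 14 in all, crops included, and the job is handed in when it is done.

Besides the shell and the picture viewer there is one more tool, called after "Emit:" by a JSON object that holds its "name" and its "arguments". arm_command: Moves the arm, as the interface text tells. Its arguments: {"type":"object","properties":{"plan":{"type":"string"},"hand":{"type":"number"},"grip_force":{"type":"number"}},"required":["plan"]}

```bash
mkdir -p pics; cat > h.py <<'E'
import numpy as np, cv2
from scipy.spatial.transform import Rotation as R
from bench import r, eyes, ticket
def grab(n):
    o=r.get_obs(); im,d=eyes.grab_frame(n); return o,im,d
def save(im,f): cv2.imwrite('pics/'+f,cv2.cvtColor(im,cv2.COLOR_RGB2BGR))
E
python3 - <<'E'
from h import *
for n in ("scene","top","wrist"):
    o,im,d=grab(n); save(im,n+'0.png'); np.savez('pics/%s0.npz'%n,im=im,d=d)
    print(n,eyes.calibration(n))
print(o)
E
```

```text
scene {'fov_y': 55.54099022267763, 'cx': 323.690986377212, 'cy': 236.92362217891855, 'origin': array([-0.17730139,  0.98294869,  0.70249893]), 'attitude': array([ 0.41238021, -1.29698424, -2.24098951])}
top {'fov_y': 55.02475267752395, 'cx': 321.0715940379435, 'cy': 240.19979182301927, 'origin': array([0.30578791, 0.08383563, 1.21681884]), 'attitude': array([ 0.10841699, -0.09715424, -1.56745592])}
wrist {'fov_y': 64.81100730193026, 'cx': 321.12103186044595, 'cy': 231.7982861114426, 'tool_from_camera': array([[-5.05757601e-04,  9.57178780e-01,  2.89497025e-01,
         7.33926234e-02],
       [ 9.99999671e-01,  3.00549692e-04,  7.53298402e-04,
        -4.06438364e-04],
       [ 6.34033003e-04,  2.89497311e-01, -9.57178617e-01,
        -1.59658240e-01],
       [ 0.00000000e+00,  0.00000000e+00,  0.00000000e+00,
         1.00000000e+00]])}
{'clock': 0.1, 'joints': array([ 1.17189259,  0.47772503,  0.02234663,  1.55634254, -0.01150041,
        1.10930462, -0.08310827]), 'qvel': array([-0.00103254, -0.00230236,  0.00120112, -0.00231785,  0.00029325,
        0.00124454, -0.00116128]), 'tau': array([ 4.48134087e-03, -5.97756636e+01,  1.61390372e+00, -2.81955886e+01,
        1.29122066e-02,  4.96985522e-03, -3.44791511e-05]), 'tcp_pos': array([ 0.1933628 , -0.6461284 ,  0.21402219]), 'orientation': array([-3.10684512e+00, -4.54964696e-01,  5.63689556e-04]), 'contact_force': array([-0.38647782,  0.52929168,  0.51489971]), 'moment': array([-0.04618859,  0.0326424 ,  0.018566  ]), 'gripper_force': 0.0, 'grip_width': 0.08530300297060643}
```

View pics/top0.png

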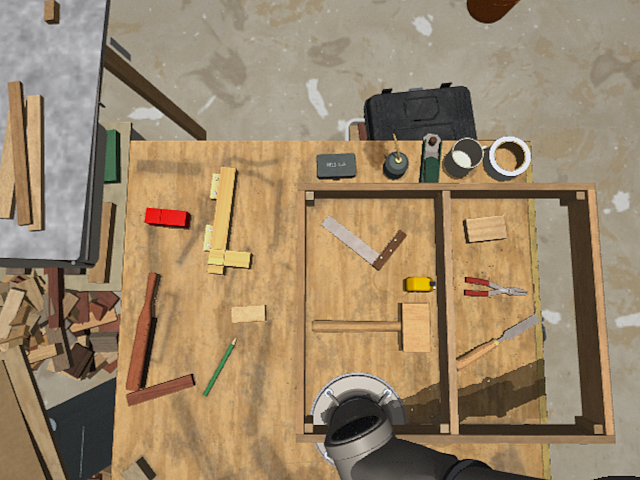

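View pics/scene0.png

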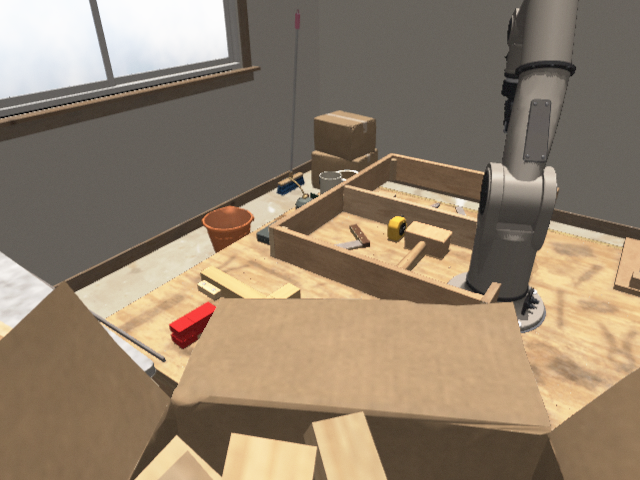

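```bash
cat >> h.py <<'E'
def cam(n,o=None):
    c=eyes.calibration(n); f=240/np.tan(np.radians(c['fov_y'])/2)
    if n=='wrist':
        T=np.array(c['tool_from_camera']); Rt=R.from_rotvec(o['orientation']).as_matrix()
        A=Rt@T[:3,:3]; p=Rt@T[:3,3]+o['tcp_pos']
    else: A=R.from_rotvec(c['attitude']).as_matrix(); p=np.array(c['origin'])
    return A,p,f,c['cx'],c['cy']
def ray(uv,z,C):
    A,p,f,cx,cy=C; uv=np.atleast_2d(uv).astype(float)
    d=np.c_[(uv[:,0]-cx)/f,-(uv[:,1]-cy)/f,-np.ones(len(uv))]@A.T
    return p+d*((z-p[2])/d[:,2])[:,None]
def cloud(d,C):
    A,p,f,cx,cy=C; v,u=np.mgrid[:480,:640]
    return np.stack([(u-cx)/f*d,-(v-cy)/f*d,-d],-1)@A.T+p
E
python3 - <<'E'
from h import *
q=np.load('pics/top0.npz'); im,d=q['im'],q['d']; C=cam('top'); P=cloud(d,C)
np.set_printoptions(precision=4,suppress=True)
print('bench z',np.median(P[270:290,330:360,2]), np.median(P[300:400,255:290,2]))
# stock: dark reddish in region
sub=np.zeros((480,640),bool); sub[222:275,365:412]=1
m=im.astype(int)
s=sub&(m.sum(2)<300)
n,l,st,ce=cv2.connectedComponentsWithStats(s.astype(np.uint8)); k=1+st[1:,4].argmax()
uv=np.argwhere(l==k)[:,::-1]
W=ray(uv,0.016,C)[:,:2]; rect=cv2.minAreaRect((W*1000).astype(np.float32)); print('stock',rect,cv2.boxPoints(rect))
for nm,px in dict(heel=(378,268),bladetip=(325,222),bladetip2=(331,216),stockend=(404,234)).items(): print(nm,ray(px,.012,C))
# heights of corner
for (u,v) in [(225,200),(218,262),(240,259),(247,262),(228,256),(215,245)]: print(u,v,P[v,u],im[v,u])
cv2.imwrite('pics/c1.png',cv2.resize(np.hstack([im[160:280,130:260],im[190:310,300:430]])[:,:,::-1],None,fx=3,fy=3,interpolation=cv2.INTER_CUBIC))
E
```

```text
bench z -0.000858333508892084 -0.0007034063282332914
stock ((438.6916809082031, -84.35588073730469), (24.682771682739258, 121.75110626220703), 50.60784149169922) [[ 383.8137  -55.2604]
 [ 477.9054 -132.5267]
 [ 493.5697 -113.4513]
 [ 399.478   -36.1851]]
heel [[ 0.3912 -0.0563  0.012 ]]
bladetip [[0.5131 0.0822 0.012 ]]
bladetip2 [[0.5292 0.0663 0.012 ]]
stockend [[ 0.481  -0.1262  0.012 ]]
225 200 [0.5665 0.3434 0.0396] [226 194 117]
218 262 [0.4038 0.3554 0.0452] [228 218 131]
240 259 [0.4113 0.299  0.0471] [227 203 120]
247 262 [0.4037 0.2809 0.0472] [233 198 118]
228 256 [0.4192 0.3304 0.0448] [227 203 122]
215 245 [0.4485 0.3664 0.037 ] [227 200 117]
```

View pics/c1.png

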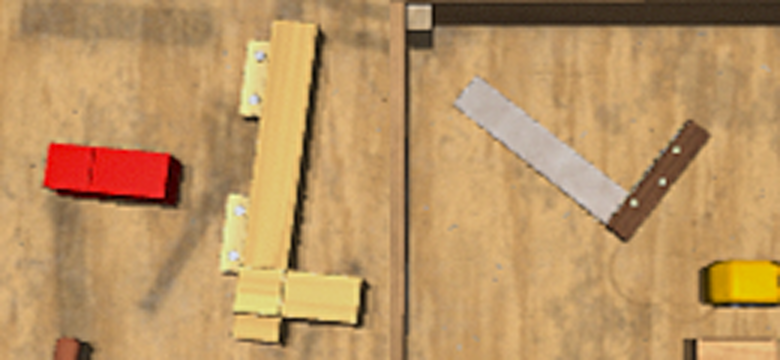

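```bash
python3 - <<'E'
from h import *
np.set_printoptions(precision=4,suppress=True)
q=np.load('pics/top0.npz'); im,d=q['im'],q['d']; C=cam('top'); P=cloud(d,C)
sub=np.zeros((480,640),bool); sub[160:275,195:262]=1
pl=sub&(P[...,2]>.034)&(P[...,2]<.0415)&(np.mgrid[:480,:640][0]<244)
n,l,st,ce=cv2.connectedComponentsWithStats(pl.astype(np.uint8)); k=1+st[1:,4].argmax()
uv=np.argwhere(l==k)[:,::-1]; W=ray(uv,.038,C)[:,:2]
print('plate',cv2.minAreaRect((W*1000).astype(np.float32)),cv2.boxPoints(cv2.minAreaRect((W*1000).astype(np.float32))))
s=sub&(P[...,2]>.0425)
n,l,st,ce=cv2.connectedComponentsWithStats(s.astype(np.uint8)); k=1+st[1:,4].argmax()
uv=np.argwhere(l==k)[:,::-1]; W=ray(uv,.048,C)[:,:2]
print('stud',len(uv),cv2.minAreaRect((W*1000).astype(np.float32)),cv2.boxPoints(cv2.minAreaRect((W*1000).astype(np.float32))))
o=r.get_obs(); print(R.from_rotvec(o['orientation']).as_matrix())
E
```

```text
plate ((553.84912109375, 346.5019836425781), (41.400665283203125, 205.44752502441406), 84.45873260498047) [[449.6065 335.8177]
 [654.0939 315.9791]
 [658.0917 357.1863]
 [453.6043 377.0249]]
stud 602 ((412.65118408203125, 326.48870849609375), (106.11575317382812, 42.49585723876953), 84.82881927490234) [[386.7076 275.5619]
 [429.0304 271.7317]
 [438.5948 377.4155]
 [396.2719 381.2457]]
[[ 0.958   0.2867 -0.0005]
 [ 0.2867 -0.958   0.0013]
 [-0.0001 -0.0013 -1.    ]]
```

Emit:
{"name": "arm_command", "arguments": {"plan": "0.036 -0.015 0 0;0.036 -0.015 0 0;0.036 -0.015 0 0;0.036 -0.015 0 0;0.036 -0.015 0 0;0.036 -0.015 0 0;0.036 -0.015 0 0;0.036 -0.015 0 0;0.036 -0.015 0 0;0.036 -0.015 0 0;0.036 -0.015 0 0;0.036 -0.015 0 0", "hand": 1, "grip_force": 40}}

```text
clock: 1.65
tcp_pos: [0.5565, -0.3495, 0.2146]
orientation: [-3.108, -0.455, 0.001]
contact_force: [-0.3, -0.1, 0.9]
grip_width: 0.0002
gripper_force: 0.0
```

Emit:
{"name": "arm_command", "arguments": {"plan": "0.009 -0.045 0 0;0.009 -0.045 0 0;0.009 -0.045 0 0;0.009 -0.045 0 0;0.009 -0.045 0 0;0.009 -0.045 0 0;0 0 0 0"}}

```text
clock: 2.52
tcp_pos: [0.5298, -0.0717, 0.2149]
orientation: [-3.105, -0.466, -0.0]
contact_force: [0.7, -0.8, 0.7]
grip_width: 0.0002
gripper_force: 0.0
```

```bash
python3 - <<'E'
from h import *
np.set_printoptions(precision=4,suppress=True)
o=r.get_obs(); M=R.from_rotvec(o['orientation']).as_matrix()
print(o['clock'],o['joints'],o['tcp_pos'],np.degrees(np.arctan2(M[1,0],M[0,0])))
E
```

```text
2.525 [ 0.2163  0.2597 -0.2343  1.8777  0.0686  1.0122 -1.3198] [ 0.5298 -0.0717  0.2149] 17.061143769898347
```

```bash
python3 - <<'E'
from h import *
o,im,d=grab('wrist'); save(im,'w1.png'); np.savez('pics/w1.npz',im=im,d=d,p=o['tcp_pos'],o=o['orientation'])
E
```

Emit:
{"name": "arm_command", "arguments": {"plan": "0.009 -0.045 0 0;0.009 -0.045 0 0;0.009 -0.045 0 0;0.009 -0.045 0 0;0.009 -0.045 0 0;0.009 -0.045 0 0;0 -0.03 0 0;0 -0.03 0 0;0 0 0 0;0 0 0 0"}}

```text
clock: 3.82
tcp_pos: [0.4881, 0.2535, 0.2146]
orientation: [3.108, 0.451, -0.0]
contact_force: [0.0, -0.4, -0.2]
grip_width: 0.0
gripper_force: 0.0
```

```bash
python3 - <<'E'
from h import *
o,im,d=grab('wrist'); save(im,'w2.png'); np.savez('pics/w2.npz',im=im,d=d,p=o['tcp_pos'],o=o['orientation'])
a=cv2.imread('pics/w1.png'); b=cv2.imread('pics/w2.png'); cv2.imwrite('pics/w12.png',cv2.resize(np.hstack([a,b]),(800,300)))
print(o['clock'],o['tcp_pos'],o['orientation'])
E
```

```text
3.825 [0.4881389  0.25354901 0.21455153] [ 3.10783382e+00  4.51462729e-01 -4.93046374e-04]
```

View pics/w12.png

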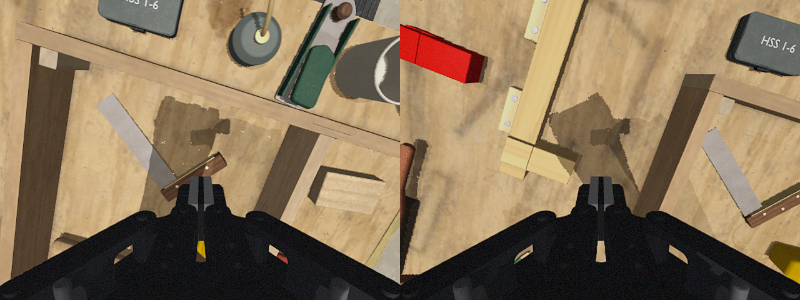

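```bash
cat >> h.py <<'E'
def cornerfit(im,d,o,y0=.3376,x0=.4338,yaw=-5.3):
    P=cloud(d,cam('wrist',o)).reshape(-1,3); P=P[d.reshape(-1)>0]
    t=np.radians(yaw); ex=np.array([np.cos(t),np.sin(t)]); ey=np.array([-ex[1],ex[0]])
    D=P[:,:2]-[x0,y0]; X=D@ex; Y=D@ey; Z=P[:,2]
    def fit(m,u,v):
        for _ in range(4):
            c=np.polyfit(u[m],v[m],1); e=v-np.polyval(c,u); m=m&(abs(e)<max(.0015,2*np.std(e[m])))
        return c,m.sum()
    b=(X>.03)&(X<.15)&(Y<-.03)&(Y>-.06)&(abs(Z)<.01); print('bench z',np.median(Z[b]),b.sum())
    pt=(X>.01)&(X<.15)&(Y>.01)&(Y<.03); print('plate top z',np.median(Z[pt]))
    stp=(X>-.03)&(X<-.01)&(Y>-.05)&(Y<-.015); print('stud top z',np.median(Z[stp]),stp.sum())
    cp,n1=fit((X>.01)&(X<.16)&(abs(Y)<.01)&(Z>.008)&(Z<.03),X,Y)
    cs,n2=fit((Y<-.008)&(Y>-.062)&(abs(X)<.01)&(Z>.008)&(Z<.033),Y,X)
    print('plate line slope deg, off',np.degrees(np.arctan(cp[0])),cp[1],n1,'stud',np.degrees(-np.arctan(cs[0])),cs[1],n2)
    y=cp[1];x=cs[0]*y+cs[1]; y=np.polyval(cp,x)
    print('origin',np.array([x0,y0])+x*ex+y*ey,'yaw',yaw+np.degrees(np.arctan(cp[0])))
def ld(f):
    q=np.load('pics/'+f); return q['im'],q['d'],dict(tcp_pos=q['p'],orientation=q['o'])
E
python3 - <<'E'
from h import *
np.set_printoptions(precision=4,suppress=True)
cornerfit(*ld('w2.npz'))
im,d,o=ld('w1.npz')
C=cam('wrist',o); g=im[225:330,245:375].astype(int)
mk=(g[...,0]-g[...,2]>25)&(g.sum(2)<330)
n,l,st,ce=cv2.connectedComponentsWithStats(mk.astype(np.uint8)); k=1+st[1:,4].argmax()
uv=np.argwhere(l==k)[:,::-1]+[245,225]; print(st[k])
W=ray(uv,.016,C)[:,:2]*1000; print(cv2.minAreaRect(W.astype(np.float32)),cv2.boxPoints(cv2.minAreaRect(W.astype(np.float32))))
E
```

```text
bench z -0.0005205043421973587 3856
plate top z 0.038613058383308446
stud top z 0.04615130941008147 748
plate line slope deg, off -0.18146288229570012 0.0022118075492600373 600 stud -0.19292618881076937 -0.0004771432751394704 458
origin [0.4335 0.3398] yaw -5.4814628822957
[   0    0  118  105 5440]
((441.32763671875, -76.77442932128906), (116.14252471923828, 123.46015930175781), 17.066364288330078) [[ 367.697   -34.8053]
 [ 403.93   -152.829 ]
 [ 514.9583 -118.7435]
 [ 478.7253   -0.7199]]
```

Emit:
{"name": "arm_command", "arguments": {"plan": "-0.027 -0.0436 0 0;-0.027 -0.0436 0 0;0 0 0.045 0;0 0 0.045 0;0 0 0.045 0;0 0 0 0;0 0 0 0"}}

```text
clock: 4.75
tcp_pos: [0.4118, 0.3236, 0.0813]
orientation: [-3.108, -0.453, -0.002]
contact_force: [-0.2, 0.8, 0.5]
grip_width: 0.0001
gripper_force: 0.0
```

Emit:
{"name": "arm_command", "arguments": {"plan": "0 0 0.003 0;0 0 0.003 0;0 0 0.003 0;0 0 0.003 0;0 0 0.003 0;0 0 0.003 0;0 0 0.003 0;0 0 0.002 0;0 0 0 0"}}

```text
clock: 5.88
tcp_pos: [0.4104, 0.3234, 0.0567]
orientation: [3.108, 0.455, -0.0]
contact_force: [-0.1, 0.1, 0.5]
grip_width: -0.0
gripper_force: 0.0
```

Emit:
{"name": "arm_command", "arguments": {"plan": "0 0 0.002 0;0 0 0.002 0;0 0 0 0"}}

```text
clock: 6.25
tcp_pos: [0.4104, 0.3234, 0.0527]
orientation: [3.108, 0.455, -0.0]
contact_force: [-0.1, 0.0, 0.3]
grip_width: -0.0003
gripper_force: 0.0
```

Emit:
{"name": "arm_command", "arguments": {"plan": "0 0 0.002 0;0 0 0.001 0;0 0 0 0"}}

```text
clock: 6.62
tcp_pos: [0.4105, 0.3234, 0.0498]
orientation: [3.108, 0.455, -0.0]
contact_force: [-0.0, 0.4, -0.2]
grip_width: -0.0002
gripper_force: 0.0
```

```bash
python3 - <<'E'
from h import *
o,im,d=grab('wrist'); save(im,'w3.png'); print(o['contact_force'])
E
```

```text
[-0.03960524  0.41012881 -0.20542265]
```

View pics/w3.png

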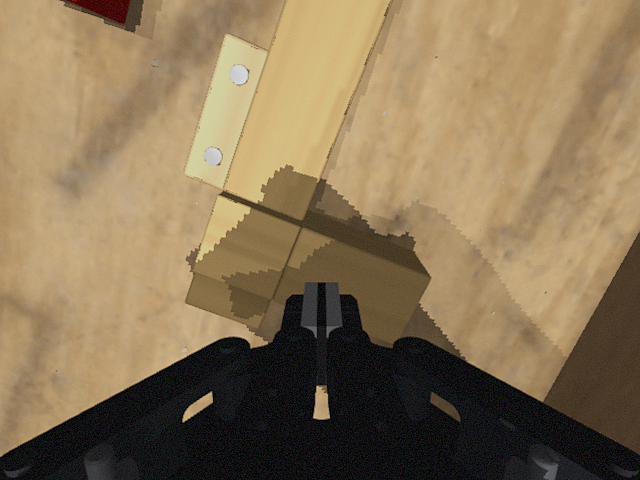

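```bash
python3 - <<'E'
from h import *
np.set_printoptions(precision=4,suppress=True)
o,im,d=grab('wrist'); P=cloud(d,cam('wrist',o))
for u,v in [(380,290),(400,280),(350,265),(270,225),(230,215),(300,120),(330,60),(450,330),(420,100),(321,290),(310,300),(332,300)]: print(u,v,P[v,u])
E
```

```text
380 290 [0.4134 0.2957 0.0454]
400 280 [0.4211 0.2884 0.0457]
350 265 [0.4221 0.3136 0.0471]
270 225 [0.4299 0.3537 0.0465]
230 215 [0.4292 0.3719 0.0463]
300 120 [0.477  0.3535 0.0378]
330 60 [0.5035 0.348  0.0391]
450 330 [ 0.3811  0.2305 -0.0006]
420 100 [ 0.5039  0.2978 -0.0002]
321 290 [0.4209 0.3271 0.0792]
310 300 [0.4198 0.3309 0.0873]
332 300 [0.422  0.3233 0.0872]
```

Emit:
{"name": "arm_command", "arguments": {"plan": "0 0 0.001 0;0 0 0.001 0"}}

```text
clock: 6.98
tcp_pos: [0.4106, 0.3234, 0.0478]
orientation: [3.108, 0.455, 0.0]
contact_force: [0.6, 0.1, 0.0]
grip_width: 0.0003
gripper_force: 0.0
```

Emit:
{"name": "arm_command", "arguments": {"plan": "0 0 0.001 0;0 0 0.001 0;0 0 0.001 0"}}

```text
clock: 7.35
tcp_pos: [0.4105, 0.3234, 0.0448]
orientation: [3.108, 0.455, -0.0]
contact_force: [-0.0, 1.3, -0.5]
grip_width: -0.0001
gripper_force: 0.0
```

Emit:
{"name": "arm_command", "arguments": {"plan": "0 0 0.001 0;0 0 0.001 0;0 0 0.001 0"}}

```text
clock: 7.72
tcp_pos: [0.4105, 0.3234, 0.0418]
orientation: [3.108, 0.455, -0.0]
contact_force: [-0.7, -1.1, -0.2]
grip_width: -0.0001
gripper_force: 0.0
```

```bash
python3 - <<'E'
from h import *
np.set_printoptions(precision=4,suppress=True)
o,im,d=grab('wrist'); P=cloud(d,cam('wrist',o)); print(o['tcp_pos'],o['contact_force'])
for u,v in [(380,290),(400,280),(350,265),(270,225),(321,284),(310,290),(332,290),(321,295)]: print(u,v,P[v,u],d[v,u])
E
```

```text
[0.4105 0.3234 0.0418] [-0.6507 -1.1264 -0.1659]
380 290 [0.4168 0.2981 0.0457] 0.17072222
400 280 [0.4241 0.2912 0.0458] 0.16911234
350 265 [0.4245 0.3148 0.0456] 0.16725966
270 225 [0.4325 0.3533 0.0467] 0.16086483
321 284 [0.4204 0.327  0.0647] 0.14916743
310 290 [0.4191 0.331  0.0699] 0.1441558
332 290 [0.4216 0.323  0.07  ] 0.14408362
321 295 [0.4205 0.327  0.0745] 0.13977022
```

Emit:
{"name": "arm_command", "arguments": {"plan": "0 0 0.0015 0;0 0 0.0015 0;0 0 0.0015 0;0 0 0.0015 0"}}

```text
clock: 8.28
tcp_pos: [0.4105, 0.3234, 0.0358]
orientation: [3.108, 0.455, -0.0]
contact_force: [-0.8, 0.1, -0.5]
grip_width: -0.0001
gripper_force: 0.0
```

Emit:
{"name": "arm_command", "arguments": {"plan": "0 0 0.001 0;0 0 0.001 0;0 0 0.001 0;0 0 0.001 0"}}

```text
clock: 8.78
tcp_pos: [0.4105, 0.3234, 0.0318]
orientation: [3.108, 0.455, 0.0]
contact_force: [-0.7, -0.6, -0.5]
grip_width: 0.0001
gripper_force: 0.0
```

Emit:
{"name": "arm_command", "arguments": {"plan": "0 0 0.001 0;0 0 0.001 0;0 0 0.001 0"}}

```text
clock: 9.15
tcp_pos: [0.4105, 0.3235, 0.029]
orientation: [3.108, 0.455, 0.0]
contact_force: [-1.1, -1.5, 6.1]
grip_width: -0.0
gripper_force: 2.9
```

Emit:
{"name": "arm_command", "arguments": {"plan": "0 0 0.0015 0;0 0 0.0015 0;0 0 0.0015 0;0 0 0.0015 0"}}

```text
clock: 9.65
tcp_pos: [0.4105, 0.3235, 0.0233]
orientation: [3.108, 0.455, 0.0]
contact_force: [-1.2, -1.7, 6.0]
grip_width: 0.0
gripper_force: 3.0
```

Emit:
{"name": "arm_command", "arguments": {"plan": "0 0 0.001 0;0 0 0.001 0;0 0 0.001 0"}}

```text
clock: 10.02
tcp_pos: [0.4106, 0.3235, 0.0215]
orientation: [3.108, 0.455, 0.001]
contact_force: [-6.1, -5.6, 28.8]
grip_width: 0.0004
gripper_force: 14.4
```

Emit:
{"name": "arm_command", "arguments": {"plan": "0 0 0.001 0;0 0 0.001 0"}}

```text
clock: 10.28
tcp_pos: [0.4106, 0.3235, 0.0212]
orientation: [3.107, 0.455, 0.002]
contact_force: [-12.3, -10.8, 50.8]
grip_width: -0.0003
gripper_force: 25.2
```

Emit:
{"name": "arm_command", "arguments": {"plan": "0 0 -0.06 0;0 0 -0.06 0;0 0 -0.06 0;0 0 0 -10.4;0 0 0 -10.4;0 0 0 -10.4;0 0 0 -10.4;0 0 0 -10.4;0 0 0 -10.4;0 0 0 -10.4;0 0 0 -10.4;0 0 0 -10.4;0 0 0 -10.4;0 0 0 -10;0 0 0 -10;0 0 0 0;0 0 0 0"}}

```text
clock: 12.4
tcp_pos: [0.4105, 0.3233, 0.1978]
orientation: [-1.063, -2.956, 0.0]
contact_force: [0.2, -0.4, -0.0]
grip_width: 0.0001
gripper_force: 0.0
```

```bash
python3 - <<'E'
from h import *
np.set_printoptions(precision=4,suppress=True)
o,im,d=grab('wrist'); save(im,'w4.png'); np.savez('pics/w4.npz',im=im,d=d,p=o['tcp_pos'],o=o['orientation'])
print(o['clock'],o['tcp_pos'],o['orientation'],o['joints'],o['contact_force'])
cornerfit(im,d,o)
E
```

```text
12.4 [0.4105 0.3233 0.1978] [-1.0627 -2.9564  0.0001] [-0.0702  0.3691 -0.8762  1.8914  0.3288  1.0321 -0.2046] [ 0.1586 -0.3514 -0.0333]
bench z -0.0005687803280085557 2531
plate top z 0.03856925393138544
stud top z 0.2518359237205394 1896Traceback (most recent call last):
  File "<stdin>", line 5, in <module>
  File "h.py", line 32, in cornerfit
    cp,n1=fit((X>.01)&(X<.16)&(abs(Y)<.01)&(Z>.008)&(Z<.03),X,Y)
          ~~~^^^^^^^^^^^^^^^^^^^^^^^^^^^^^^^^^^^^^^^^^^^^^^^^^^^
  File "h.py", line 27, in fit
    c=np.polyfit(u[m],v[m],1); e=v-np.polyval(c,u); m=m&(abs(e)<max(.0015,2*np.std(e[m])))
    raise TypeError("expected non-empty vector for x")
TypeError: expected non-empty vector for x
```

View pics/w4.png

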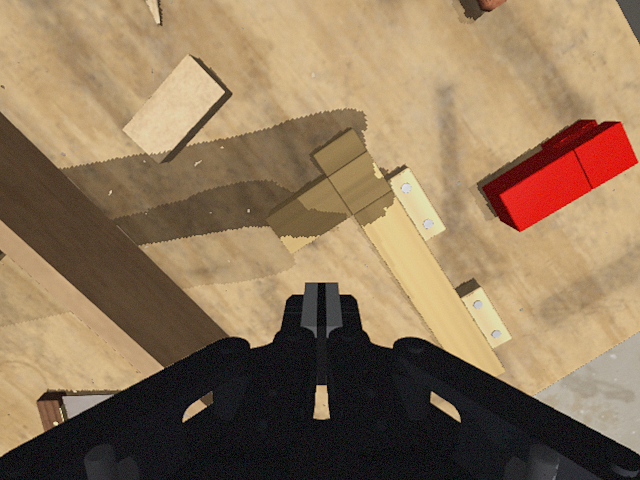

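Emit:
{"name": "arm_command", "arguments": {"plan": "-0.0314 -0.0297 0 0;-0.0314 -0.0297 0 0;-0.0314 -0.0297 0 0;-0.0314 -0.0297 0 0;-0.0314 -0.0297 0 0;-0.0314 -0.0297 0 0;-0.0314 -0.0297 0 0;-0.0314 -0.0297 0 0;-0.0314 -0.0297 0 0;-0.0314 -0.0297 0 0;0 0 0 0;0 0 0 0", "hand": -0.4, "grip_force": 80}}

```text
clock: 13.95
tcp_pos: [0.465, -0.1045, 0.1979]
orientation: [-1.058, -2.958, -0.001]
contact_force: [-0.7, -0.2, 0.3]
grip_width: 0.0601
gripper_force: 0.0
```

```bash
python3 - <<'E'
from h import *
np.set_printoptions(precision=4,suppress=True)
im,d,o=ld('w4.npz'); P=cloud(d,cam('wrist',o))
for u,v in [(300,220),(320,205),(290,230),(350,170),(370,190),(400,260),(430,310)]: print(u,v,P[v,u])
o,im,d=grab('wrist'); save(im,'w5.png'); np.savez('pics/w5.npz',im=im,d=d,p=o['tcp_pos'],o=o['orientation'])
print(o['clock'],o['tcp_pos'],o['orientation'],o['joints'],o['grip_width'])
E
```

```text
300 220 [0.4073 0.3021 0.039 ]
320 205 [0.4084 0.3238 0.0377]
290 230 [0.409  0.2889 0.0372]
350 170 [0.401  0.3626 0.0395]
370 190 [0.425  0.3652 0.0398]
400 260 [0.4926 0.3473 0.0399]
430 310 [0.5522 0.3393 0.038 ]
13.95 [ 0.465  -0.1045  0.1979] [-1.0584 -2.9579 -0.0006] [ 0.7189  0.241  -0.7143  1.996   0.1902  0.9704  0.7944] 0.06008167615451456
```

View pics/w5.png

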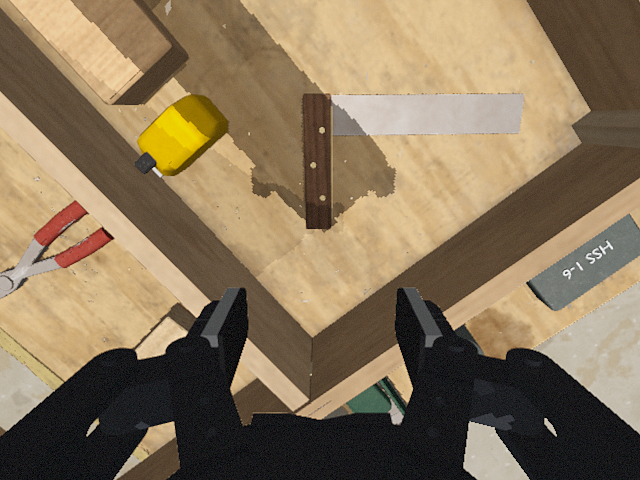

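```bash
cat >> h.py <<'E'
def stockfit(im,o,box,z,thr=300):
    x0,y0,x1,y1=box; g=cv2.GaussianBlur(im,(3,3),0)[y0:y1,x0:x1].astype(int)
    mk=((g.sum(2)<thr)&(g[...,0]>g[...,2]*1.35)).astype(np.uint8)
    n,l,st,ce=cv2.connectedComponentsWithStats(mk); k=1+st[1:,4].argmax()
    uv=np.argwhere(l==k)[:,::-1]+[x0,y0]; W=ray(uv,z,cam('wrist',o))[:,:2]*1000
    rc=cv2.minAreaRect(W.astype(np.float32)); print(st[k],rc); return cv2.boxPoints(rc)
E
python3 - <<'E'
from h import *
im,d,o=ld('w5.npz')
for z in (.016,):
    for t in (230,260): print(stockfit(im,o,(295,85,334,238),z,t))
M=R.from_rotvec(o['orientation']).as_matrix(); print(M)
E
```

```text
[   7    9   31  135 3458] ((436.1230163574219, -85.71565246582031), (25.59341812133789, 119.14078521728516), 51.969112396240234)
[[ 381.3168    -59.094852]
 [ 475.16147  -132.49585 ]
 [ 490.92923  -112.33646 ]
 [ 397.08456   -38.935455]]
[   0    8   39  137 3637] ((433.83935546875, -88.817138671875), (34.29576873779297, 121.00023651123047), 52.49851989746094)
[[ 375.403    -65.58982]
 [ 471.39703 -139.25258]
 [ 492.2757  -112.04446]
 [ 396.28168  -38.3817 ]]
[[-7.72999421e-01  6.34406724e-01  6.47872459e-05]
 [ 6.34406693e-01  7.72999342e-01  4.06048910e-04]
 [ 2.07519660e-04  3.54977035e-04 -9.99999915e-01]]
```

Emit:
{"name": "arm_command", "arguments": {"plan": "0.002 -0.0025 0 0;0 0 0.055 0;0 0 0.055 0;0 0 0.055 0;0 0 0.025 0;0 0 0 0;0 0 0 0"}}

```text
clock: 14.88
tcp_pos: [0.4629, -0.1055, 0.009]
orientation: [1.056, 2.957, 0.001]
contact_force: [-0.4, 0.5, -0.0]
grip_width: 0.06
gripper_force: 0.0
```

```bash
python3 - <<'E'
from h import *
o,im,d=grab('wrist'); save(im,'w6.png'); print(o['tcp_pos'],o['contact_force'])
E
```

```text
[ 0.46288056 -0.10553712  0.00902373] [-0.39633117  0.45818995 -0.00605038]
```

View pics/w6.png

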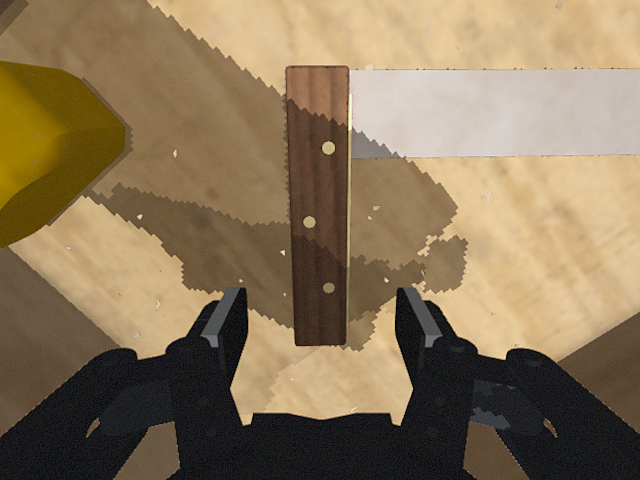

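Emit:
{"name": "arm_command", "arguments": {"plan": "0 0 0.01 0;0 0 0.0075 0;0 0 0.005 0;0 0 0 0;0 0 0 0"}}

```text
clock: 15.55
tcp_pos: [0.462, -0.1059, -0.0146]
orientation: [1.057, 2.958, 0.0]
contact_force: [-0.5, -0.4, -0.9]
grip_width: 0.06
gripper_force: 0.0
```

Emit:
{"name": "arm_command", "arguments": {"plan": "0 0 0 0;0 0 0 0;0 0 0 0;0 0 0 0;0 0 0 0;0 0 0 0", "hand": 1, "grip_force": 80}}

```text
clock: 16.3
tcp_pos: [0.4621, -0.106, -0.0142]
orientation: [1.057, 2.958, -0.001]
contact_force: [-1.6, -0.3, 5.1]
grip_width: 0.0216
gripper_force: 78.1
```

Emit:
{"name": "arm_command", "arguments": {"plan": "0 0 -0.005 0;0 0 -0.02 0;0 0 -0.04 0;0 0 -0.05 0;0 0 -0.05 0;0 0 -0.035 0;0 0 0 0;0 0 0 0", "grip_force": 100}}

```text
clock: 17.3
tcp_pos: [0.4609, -0.1061, 0.1844]
orientation: [-1.057, -2.957, 0.001]
contact_force: [0.2, 0.0, -3.3]
grip_width: 0.0215
gripper_force: 98.6
```

```bash
python3 - <<'E'
from h import *
np.set_printoptions(precision=4,suppress=True)
o,im,d=grab('wrist'); save(im,'w7.png'); np.savez('pics/w7.npz',im=im,d=d,p=o['tcp_pos'],o=o['orientation'])
print(o['tcp_pos'],o['contact_force'],o['grip_width'],o['orientation'],o['moment'])
E
```

```text
[ 0.4609 -0.1061  0.1844] [ 0.2405  0.0361 -3.3196] 0.021493894044717413 [-1.0572 -2.9566  0.001 ] [-0.0991 -0.0038  0.009 ]
```

View pics/w7.png

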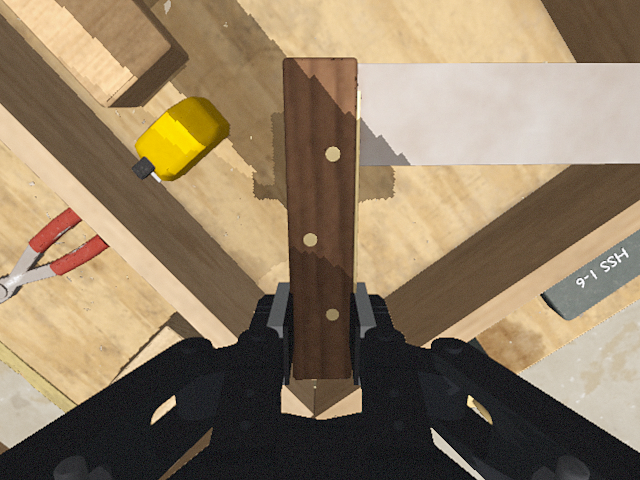

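```bash
python3 - <<'E'
from h import *
np.set_printoptions(precision=4,suppress=True)
im,d,o=ld('w7.npz'); C=cam('wrist',o); P=cloud(d,C)
for u,v in [(300,80),(335,80),(305,200),(335,200),(315,280),(500,110),(600,110),(400,110)]: print(u,v,P[v,u])
zt=np.median(P[70:270,300:340,2]); print('stock top',zt)
B=stockfit(im,o,(270,45,366,395),zt,330)
M=R.from_rotvec(o['orientation']).as_matrix()
B3=np.c_[B/1000,np.full(4,zt)]; print('tool frame',(B3-o['tcp_pos'])@M)
# left edge per row (gradient), tool frame
g=cv2.cvtColor(im,cv2.COLOR_RGB2GRAY).astype(int); L=[];Rr=[];
for v in range(70,270,5):
    row=g[v,265:310]; L.append((265+np.argmax(-np.diff(row)),v))
for u in range(420,620,5): Rr.append((u,40+np.argmax(np.diff(g[40:90,u]))))
for nm,pts,z in(('outer face',L,zt),('blade edge',Rr,zt-.007)):
    q=(np.c_[ray(np.array(pts)+.5,z,C)]-o['tcp_pos'])@M; a,b=(0,1) if nm[0]=='o' else (1,0)
    c=np.polyfit(q[:,a],q[:,b],1); e=q[:,b]-np.polyval(c,q[:,a]); k=abs(e)<.0015; c=np.polyfit(q[k,a],q[k,b],1); print(nm,c,np.degrees(np.arctan(c[0])),k.sum())
E
```

```text
300 80 [ 0.3904 -0.057   0.2159]
335 80 [ 0.3974 -0.0484  0.2153]
305 200 [ 0.421  -0.0806  0.2157]
335 200 [ 0.4276 -0.0726  0.2155]
315 280 [ 0.4462 -0.0971  0.2159]
500 110 [ 0.4408 -0.0095  0.2064]
600 110 [0.4638 0.0187 0.204 ]
400 110 [ 0.4187 -0.0364  0.2074]
stock top 0.2152586833539796
[    0    12    91   338 21732] ((437.1253662109375, -88.95213317871094), (30.529170989990234, 126.99659729003906), 52.79287338256836)
tool frame [[ 0.0922 -0.0194 -0.0307]
 [-0.0347 -0.0147 -0.0309]
 [-0.0336  0.0158 -0.0309]
 [ 0.0933  0.0111 -0.0308]]
outer face [-0.0049 -0.0119] -0.281976289171611 35
blade edge [0.0016 0.0917] 0.09058589134748957 37
```

Emit:
{"name": "arm_command", "arguments": {"plan": "0 0 0 9.4;0 0 0 9.4;0 0 0 9.4;0 0 0 9.4;0 0 0 9.4;0 0 0 9.4;0 0 0 0;0.0418 -0.0055 0 0;0.0418 -0.0055 0 0;0.0418 -0.0055 0 0;0.0418 -0.0055 0 0;0.0418 -0.0055 0 0;0.0418 -0.0055 0 0;0.0418 -0.0055 0 0;0.0418 -0.0055 0 0;0 0 0 0;0 0 0 0"}}

```text
clock: 19.48
tcp_pos: [0.4511, 0.2303, 0.1844]
orientation: [-2.327, -2.11, 0.003]
contact_force: [-1.0, -0.2, -2.2]
grip_width: 0.0214
gripper_force: 98.6
```

Emit:
{"name": "arm_command", "arguments": {"plan": "0 0 0.04 0;0 0 0.04 0;0 0 0.04 0;0 0 0.034 0;0 0 0 0;0 0 0 0;0 0 0 0"}}

```text
clock: 20.35
tcp_pos: [0.4528, 0.2315, 0.0329]
orientation: [2.33, 2.106, 0.004]
contact_force: [-0.9, -0.1, -2.4]
grip_width: 0.0215
gripper_force: 98.8
```

```bash
python3 - <<'E'
from h import *
np.set_printoptions(precision=4,suppress=True)
o,im,d=grab('wrist'); save(im,'w8.png'); np.savez('pics/w8.npz',im=im,d=d,p=o['tcp_pos'],o=o['orientation'])
M=R.from_rotvec(o['orientation']).as_matrix()
print(o['clock'],o['tcp_pos'],o['contact_force'],o['grip_width'],np.degrees(np.arctan2(M[1,0],M[0,0])),o['joints'])
E
```

```text
20.35 [0.4528 0.2315 0.0329] [-0.8516 -0.1154 -2.3825] 0.021458488021512286 84.23652867561891 [-0.1032  0.5409 -0.612   2.0591  0.4891  0.6829 -1.1361]
```

View pics/w8.png

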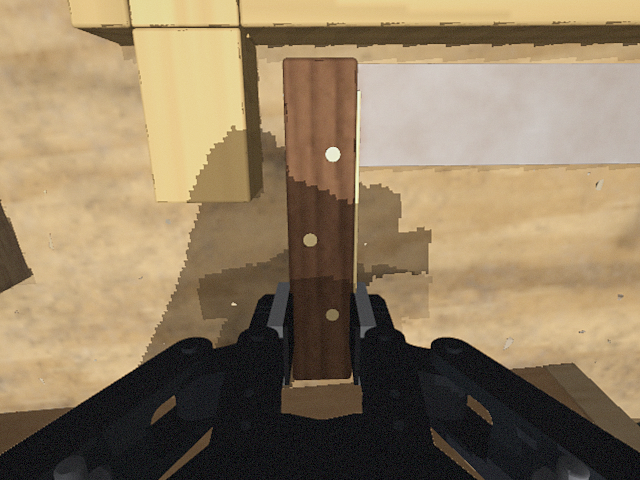

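```bash
python3 - <<'E'
from h import *
np.set_printoptions(precision=4,suppress=True)
im,d,o=ld('w8.npz'); C=cam('wrist',o); M=R.from_rotvec(o['orientation']).as_matrix()
g=cv2.GaussianBlur(cv2.cvtColor(im,cv2.COLOR_RGB2GRAY),(3,3),0).astype(int)
A=[(u,12+np.argmin(np.diff(g[12:45,u]))) for u in range(270,630,5)]
B=[(225+np.argmin(np.diff(g[v,225:262])),v) for v in range(60,190,5)]
for nm,pts,z,a,b in(('plate edge',A,.038,1,0),('stud edge',B,.038,0,1)):
    q=(ray(np.array(pts)+.5,z,C)-o['tcp_pos'])@M; c=np.polyfit(q[:,a],q[:,b],1)
    for _ in range(3): e=q[:,b]-np.polyval(c,q[:,a]); k=abs(e)<.001; c=np.polyfit(q[k,a],q[k,b],1)
    print(nm,c,np.degrees(np.arctan(c[0])),k.sum(),len(k))
cornerfit(im,d,o,.3398,.4335,-5.5)
E
```

```text
plate edge [0.0026 0.1065] 0.1473374457376435 66 72
stud edge [-0.0009 -0.0304] -0.048829469709023625 24 26
bench z -0.00047044462928574893 1925
plate top z nan
stud top z 0.03861008417045242 4789
plate line slope deg, off -0.004475192470040027 0.0002844675325965441 3900 stud 0.010061641307094577 -0.0001386746320094943 1256
origin [0.4334 0.3401] yaw -5.50447519247004
  return _methods._mean(a, axis=axis, dtype=dtype,
  ret = ret.dtype.type(ret / rcount)
```

Emit:
{"name": "arm_command", "arguments": {"plan": "0 0 0.02 0;0 0 0.015 0;0 0 0.005 0;0 0 0.003 0;0 0 0 0;0 0 0 0"}}

```text
clock: 21.15
tcp_pos: [0.4519, 0.2314, -0.0113]
orientation: [2.33, 2.107, 0.001]
contact_force: [-0.1, -0.4, -2.8]
grip_width: 0.0214
gripper_force: 98.7
```

Emit:
{"name": "arm_command", "arguments": {"plan": "0 0 0.001 0;0 0 0.001 0;0 0 0.001 0;0 0 0 0"}}

```text
clock: 21.65
tcp_pos: [0.4518, 0.2311, -0.0141]
orientation: [2.329, 2.107, 0.0]
contact_force: [-1.6, -2.1, 4.8]
grip_width: 0.0216
gripper_force: 99.8
```

Emit:
{"name": "arm_command", "arguments": {"plan": "0.004 -0.005 0 0;0.004 -0.005 0 0;0.003 -0.004 0 0;0.001 -0.001 0 0;0 0 0 0"}}

```text
clock: 22.28
tcp_pos: [0.4383, 0.2451, -0.0141]
orientation: [2.329, 2.107, 0.002]
contact_force: [2.0, -2.6, 5.7]
grip_width: 0.0216
gripper_force: 99.9
```

Emit:
{"name": "arm_command", "arguments": {"plan": "0 -0.001 0 0;0 -0.001 0 0;0 0 0 0"}}

```text
clock: 22.65
tcp_pos: [0.437, 0.2457, -0.0141]
orientation: [2.33, 2.107, 0.004]
contact_force: [6.1, 0.2, 5.6]
grip_width: 0.0215
gripper_force: 99.6
```

Emit:
{"name": "arm_command", "arguments": {"plan": "0.001 0 0 0;0.001 0 0 0;0 0 0 0"}}

```text
clock: 23.02
tcp_pos: [0.437, 0.2456, -0.0141]
orientation: [2.329, 2.105, -0.001]
contact_force: [4.5, -5.5, 11.1]
grip_width: 0.0215
gripper_force: 100.6
```

Emit:
{"name": "arm_command", "arguments": {"plan": "0.001 -0.0005 0 0;0 0 0 0"}}

```text
clock: 23.28
tcp_pos: [0.4369, 0.2458, -0.0142]
orientation: [2.329, 2.103, -0.002]
contact_force: [4.4, -7.2, 12.4]
grip_width: 0.0214
gripper_force: 100.6
```

```bash
python3 - <<'E'
from h import *
np.set_printoptions(precision=4,suppress=True)
o,im,d=grab('wrist'); save(im,'w9.png'); np.savez('pics/w9.npz',im=im,d=d,p=o['tcp_pos'],o=o['orientation'])
M=R.from_rotvec(o['orientation']).as_matrix()
print(o['clock'],o['tcp_pos'],o['contact_force'],o['moment'],o['grip_width'],np.degrees(np.arctan2(M[1,0],M[0,0])))
E
```

```text
23.275 [ 0.4369  0.2458 -0.0142] [ 4.3505 -7.1964 12.3636] [-1.5219 -1.0937 -0.0768] 0.021413104446094348 84.15746039026716
```

View pics/w9.png

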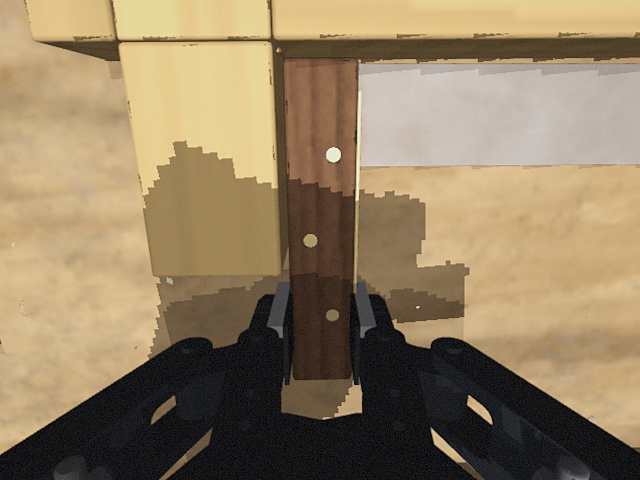

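```bash
python3 - <<'E'
from h import *
np.set_printoptions(precision=4,suppress=True)
im,d,o=ld('w9.npz'); C=cam('wrist',o); M=R.from_rotvec(o['orientation']).as_matrix()
g=cv2.GaussianBlur(cv2.cvtColor(im,cv2.COLOR_RGB2GRAY),(3,3),0).astype(int)
A=[(u,25+np.argmin(np.diff(g[25:50,u]))) for u in range(300,630,5)]
Bl=[(u,50+np.argmax(np.diff(g[50:80,u]))) for u in range(370,630,5)]
S=[(255+np.argmin(np.diff(g[v,255:282])),v) for v in range(60,170,5)]
St=[(278+np.argmax(np.diff(g[v,278:297])),v) for v in range(70,170,5)]
for nm,pts,z,a,b in(('plate edge',A,.038,1,0),('blade edge',Bl,.009,1,0),('stud edge',S,.038,0,1),('stock edge',St,.016,0,1)):
    q=(ray(np.array(pts)+.5,z,C)-o['tcp_pos'])@M; c=np.polyfit(q[:,a],q[:,b],1)
    for _ in range(3): e=q[:,b]-np.polyval(c,q[:,a]); k=abs(e)<.001; c=np.polyfit(q[k,a],q[k,b],1)
    print(nm,c,np.degrees(np.arctan(c[0])),k.sum(),len(k))
print(A[::12],Bl[::10],S[::6],St[::6])
cornerfit(im,d,o,.3398,.4335,-5.5)
E
```

```text
plate edge [0.0038 0.0937] 0.21667341303990287 66 66
blade edge [0.0053 0.0922] 0.3040432342909388 52 52
stud edge [-0.0062 -0.0127] -0.3564220266848949 22 22
stock edge [-0.0075 -0.0116] -0.4272006977647701 20 20
[(300, np.int64(39)), (360, np.int64(38)), (420, np.int64(38)), (480, np.int64(33)), (540, np.int64(37)), (600, np.int64(37))] [(370, np.int64(61)), (420, np.int64(61)), (470, np.int64(58)), (520, np.int64(57)), (570, np.int64(57)), (620, np.int64(57))] [(np.int64(272), 60), (np.int64(273), 90), (np.int64(274), 120), (np.int64(275), 150)] [(np.int64(283), 70), (np.int64(287), 100), (np.int64(285), 130), (np.int64(286), 160)]
bench z -0.00023261871035779036 20145
plate top z nan
stud top z 0.03860326255656116 8939
plate line slope deg, off 2.0996218071246275 -0.004811697570290882 8564 stud 0.08234329270119363 0.004080923851935937 5810
origin [0.4371 0.3348] yaw -3.4003781928753725
  return _methods._mean(a, axis=axis, dtype=dtype,
  ret = ret.dtype.type(ret / rcount)
```

Emit:
{"name": "arm_command", "arguments": {"plan": "0.001 0 -0.0005 0;0.001 0 -0.0005 0;0.001 0 0 0;0 0 0 0"}}

```text
clock: 23.82
tcp_pos: [0.4368, 0.2467, -0.014]
orientation: [2.33, 2.101, -0.007]
contact_force: [5.7, -8.3, 6.5]
grip_width: 0.0212
gripper_force: 99.9
```

Emit:
{"name": "arm_command", "arguments": {"plan": "0.001 -0.001 0 0;0.001 0 0 0;0 0 0 0"}}

```text
clock: 24.2
tcp_pos: [0.4367, 0.2468, -0.0141]
orientation: [2.33, 2.098, -0.009]
contact_force: [8.4, -14.2, 7.1]
grip_width: 0.0211
gripper_force: 100.2
```

```bash
python3 - <<'E'
from h import *
np.set_printoptions(precision=4,suppress=True)
o,im,d=grab('wrist'); np.savez('pics/w10.npz',im=im,d=d,p=o['tcp_pos'],o=o['orientation'])
_,t,dt=grab('top')
M=R.from_rotvec(o['orientation']).as_matrix()
print(o['tcp_pos'],o['contact_force'],o['moment'],np.degrees(np.arctan2(M[1,0],M[0,0])),M[:,2])
a=cv2.resize(im[20:80,240:640],(800,240),interpolation=cv2.INTER_CUBIC)
b=cv2.resize(t[160:280,190:340],(800,320),interpolation=cv2.INTER_CUBIC)[:, :]
b=cv2.resize(t[165:275,195:315],(382,350),interpolation=cv2.INTER_CUBIC)
b=cv2.copyMakeBorder(b,0,0,0,418,cv2.BORDER_CONSTANT)
save(np.vstack([a,b]),'c10.png')
E
```

```text
[ 0.4367  0.2468 -0.0141] [  8.3555 -14.236    7.1281] [-2.9018 -1.784  -0.1099] 83.99886721519071 [ 0.0001 -0.009  -1.    ]
```

View pics/c10.png

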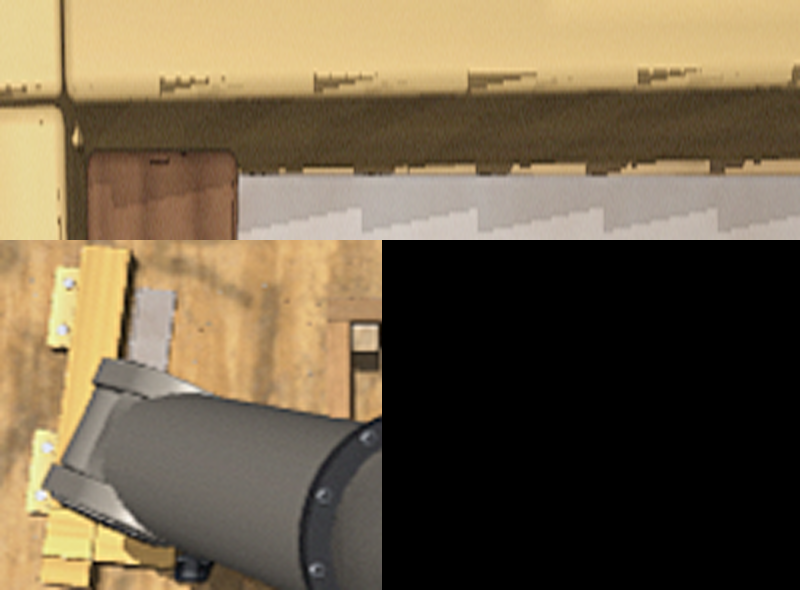

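```bash
cat >> h.py <<'E'
def rel(im,o):
    C=cam('wrist',o); M=R.from_rotvec(o['orientation']).as_matrix()
    g=cv2.GaussianBlur(cv2.cvtColor(im,cv2.COLOR_RGB2GRAY),(3,3),0).astype(float)
    s=cv2.GaussianBlur(cv2.cvtColor(im,cv2.COLOR_RGB2HSV)[...,1],(3,3),0).astype(float)
    def sub(a,i0):  # subpixel steepest fall
        e=-np.diff(a); i=int(np.argmax(e)); w=np.clip(e[max(0,i-2):i+3],0,None); return i0+max(0,i-2)+(w*np.arange(len(w))).sum()/w.sum()+.5
    L={'plate':([(u,sub(g[25:50,u],25)) for u in range(300,630,3)],.038,1,0),
       'blade':([(u,sub(s[48:75,u],48)) for u in range(370,630,3)],.009,1,0),
       'stud':([(sub(g[v,262:283],262),v) for v in range(60,230,3)],.038,0,1),
       'stock':([(sub(-s[v,280:298],280),v) for v in range(70,270,3)],.016,0,1)}
    for nm,(pts,z,a,b) in L.items():
        q=(ray(np.array(pts),z,C)-o['tcp_pos'])@M; c=np.polyfit(q[:,a],q[:,b],1)
        for _ in range(4): e=q[:,b]-np.polyval(c,q[:,a]); k=abs(e)<max(.0004,1.5*np.std(e)); c=np.polyfit(q[k,a],q[k,b],1)
        print(nm,'off %.4f deg %.3f'%(np.polyval(c,.05),np.degrees(np.arctan(c[0]))),k.sum(),len(k),'rms %.5f'%np.std(e[k]))
E
python3 - <<'E'
from h import *
for f in('w9.npz','w10.npz'):
    im,d,o=ld(f); rel(im,o)
E
```

```text
plate off 0.0937 deg 0.354 83 110 rms 0.00008
blade off 0.0913 deg -0.015 87 87 rms 0.00004
stud off -0.0131 deg -0.208 57 57 rms 0.00005
stock off -0.0130 deg -0.823 59 67 rms 0.00064
plate off 0.0925 deg 0.503 84 110 rms 0.00004
blade off 0.0913 deg -0.170 87 87 rms 0.00003
stud off -0.0130 deg -0.379 57 57 rms 0.00005
stock off -0.0128 deg -0.830 62 67 rms 0.00077
```

Emit:
{"name": "arm_command", "arguments": {"plan": "-0.001 0 0 -0.3;0 0 0 -0.3;0 0 0 0;0 0 0 0"}}

```text
clock: 24.8
tcp_pos: [0.4369, 0.2468, -0.0141]
orientation: [2.321, 2.109, -0.007]
contact_force: [8.5, -12.0, 4.9]
grip_width: 0.0211
gripper_force: 99.7
```

```bash
cat > m.py <<'E'
from h import *
import sys
np.set_printoptions(precision=4,suppress=True)
o,im,d=grab('wrist'); np.savez('pics/%s.npz'%sys.argv[1],im=im,d=d,p=o['tcp_pos'],o=o['orientation'])
M=R.from_rotvec(o['orientation']).as_matrix()
print(o['clock'],o['tcp_pos'],o['contact_force'],o['moment'],np.degrees(np.arctan2(M[1,0],M[0,0])),M[:,2])
rel(im,o); C=cam('wrist',o); P=cloud(d,C)
for u,v in [(320,80),(320,200),(320,270),(400,110),(500,110),(600,110),(450,250)]: print(P[v-3:v+4,u-3:u+4].mean((0,1)))
E
python3 m.py w11
```

```text
24.8 [ 0.4369  0.2468 -0.0141] [  8.5283 -11.9922   4.9252] [-2.4014 -1.9763 -0.45  ] 84.54407273157939 [ 0.0005 -0.007  -1.    ]
plate off 0.0921 deg -0.061 84 110 rms 0.00005
blade off 0.0910 deg -0.424 87 87 rms 0.00004
stud off -0.0127 deg 0.134 56 57 rms 0.00005
stock off -0.0124 deg -1.082 61 67 rms 0.00068
[0.4442 0.3321 0.0171]
[0.4404 0.2936 0.017 ]
[0.4379 0.2676 0.017 ]
[0.4706 0.3206 0.0089]
[0.5052 0.3173 0.0078]
[0.5405 0.3139 0.0066]
[ 0.491   0.2639 -0.0006]
```

```bash
python3 - <<'E'
from h import *
np.set_printoptions(precision=4,suppress=True)
im,d,o=ld('w11.npz'); C=cam('wrist',o); P=cloud(d,C)
def pl(sl):
    q=P[sl].reshape(-1,3); q=q[q[:,2]<.05]
    A=np.c_[q[:,:2]-q[:,:2].mean(0),np.ones(len(q))]; c=np.linalg.lstsq(A,q[:,2],rcond=None)[0]; e=q[:,2]-A@c
    print(np.degrees(c[:2]),c[2],e.std())
pl(np.s_[70:270,295:345]); pl(np.s_[80:150,375:630]); pl(np.s_[190:320,420:620]); pl(np.s_[10:30,290:620]); pl(np.s_[80:240,150:250])
for u in (400,450,500,550,600): print(u,P[230:250,u,2].mean(),P[80:150,u,2].mean(),P[15:28,u,2].mean())
E
```

```text
[-1.6502  0.1787] 0.01696654251507495 0.0006328261649148734
[-1.8026  0.2118] 0.007856280983808018 0.0006389640850788164
[-0.0212  0.0679] -0.0004649795122125962 0.0005896596659407462
[-0.37   -3.7899] 0.038661807546962156 0.000679146802567655
[0.0248 0.0429] 0.03861842238581201 0.0006231301857102559
400 -0.00035428192657943754 0.008865364842728493 0.03875651460475237
450 -0.000531967503261914 0.008513442123840177 0.038579593692027854
500 -0.00043371797800903223 0.009834717212656828 0.03865989969575592
550 -0.00047379057472798913 0.00727894755981951 0.03862663454926913
600 -0.00036477505354687995 0.006674762048899268 0.038596007700079725
```

Emit:
{"name": "arm_command", "arguments": {"plan": "-0.003 0.0015 -0.001 0;0 0 0 0;0 0 0 0"}}

```text
clock: 25.22
tcp_pos: [0.4371, 0.2468, -0.0132]
orientation: [2.321, 2.115, -0.003]
contact_force: [7.0, -3.9, -2.3]
grip_width: 0.0211
gripper_force: 98.9
```

Emit:
{"name": "arm_command", "arguments": {"plan": "0 0 0 0;0 0 0 0;0 0 0 0;0 0 0 0", "hand": 0.1}}

```text
clock: 25.72
tcp_pos: [0.4359, 0.249, -0.0127]
orientation: [-2.318, -2.12, 0.0]
contact_force: [0.0, 0.4, -0.5]
grip_width: 0.0381
gripper_force: 0.0
```

```bash
cat >> m.py <<'E'
def pl(n,sl):
    q=P[sl].reshape(-1,3); q=q[q[:,2]<.05]
    A=np.c_[q[:,:2]-q[:,:2].mean(0),np.ones(len(q))]; c=np.linalg.lstsq(A,q[:,2],rcond=None)[0]
    print(n,'tilt deg',np.degrees(c[:2]),'z',c[2])
pl('stock',np.s_[70:270,295:345]); pl('blade',np.s_[80:150,375:630]); print(o['grip_width'],o['gripper_force'])
E
sed -i '/^for u,v/d' m.py; python3 m.py w12
```

```text
25.725 [ 0.4359  0.249  -0.0127] [ 0.0325  0.3864 -0.4515] [ 0.0174 -0.0088  0.0057] 84.89593164702298 [-0.0004  0.0001 -1.    ]
plate off 0.0914 deg -0.152 93 110 rms 0.00003
blade off 0.0886 deg -0.039 86 87 rms 0.00015
stud off -0.0124 deg 1.777 52 57 rms 0.00009
stock off -0.0122 deg -2.785 55 67 rms 0.00075
stock tilt deg [-1.9512  0.241 ] z 0.017170362215233215
blade tilt deg [-2.3392  0.2467] z 0.0074528148871927675
0.03812766620193895 0.0
```

Emit:
{"name": "arm_command", "arguments": {"plan": "-0.002 0.001 0.001 0.4;0 0 0 0;0 0 0 0"}}

```text
clock: 26.15
tcp_pos: [0.4372, 0.2467, -0.0136]
orientation: [2.326, 2.111, -0.0]
contact_force: [0.5, 1.1, 0.8]
grip_width: 0.0386
gripper_force: 0.0
```

Emit:
{"name": "arm_command", "arguments": {"plan": "0 0 0 0;0 0 0 0;0 0 0 0;0 0 0 0", "hand": 1}}

```text
clock: 26.65
tcp_pos: [0.4372, 0.2468, -0.0132]
orientation: [2.326, 2.111, 0.0]
contact_force: [-0.5, -1.5, 4.7]
grip_width: 0.0212
gripper_force: 97.9
```

```bash
python3 m.py w13
```

```text
26.65 [ 0.4372  0.2468 -0.0132] [-0.5177 -1.5484  4.7318] [-0.171   0.2554 -0.0245] 84.45856702777907 [ 0.0003 -0.0002 -1.    ]
plate off 0.0926 deg 0.047 85 110 rms 0.00005
blade off 0.0910 deg -0.451 87 87 rms 0.00005
stud off -0.0131 deg 0.100 57 57 rms 0.00005
stock off -0.0127 deg -0.909 60 67 rms 0.00064
stock tilt deg [-1.8729  0.2524] z 0.017004838200092437
blade tilt deg [-1.9063  0.2719] z 0.007773613827372603
0.021205297267935585 97.8793769236654
```

```bash
cat > b.py <<'E'
from h import *
import sys
for f in sys.argv[1:]:
    im,d,o=ld(f+'.npz'); C=cam('wrist',o); P=cloud(d,C); M=R.from_rotvec(o['orientation']).as_matrix(); A,p,fl,cx,cy=C
    q=P[80:150,375:630].reshape(-1,3); n=np.linalg.svd(q-q.mean(0),full_matrices=False)[2][2]
    s=cv2.GaussianBlur(cv2.cvtColor(im,cv2.COLOR_RGB2HSV)[...,1],(3,3),0).astype(float)
    u=np.arange(370,636,2); v=np.array([48+.5+np.argmin(np.diff(s[48:75,k])) for k in u])
    D=np.c_[(u-cx)/fl,-(v-cy)/fl,-np.ones(len(u))]@A.T; X=p+D*(((q.mean(0)-p)@n)/(D@n))[:,None]
    t=np.radians(-5.5); ex=np.array([np.cos(t),np.sin(t)]); ey=np.array([-ex[1],ex[0]])
    g=cv2.GaussianBlur(cv2.cvtColor(im,cv2.COLOR_RGB2GRAY),(3,3),0).astype(float)
    uu=np.arange(300,636,2); E=ray(np.c_[uu,[25.5+np.argmin(np.diff(g[25:50,k])) for k in uu]],.038,C)
    for nm,Y in(('blade',X),('plate',E)):
        a=(Y[:,:2]-[.4335,.3400])@ex; b=(Y[:,:2]-[.4335,.3400])@ey; k=abs(b-np.median(b))<.0015; c=np.polyfit(a[k],b[k],1)
        k=k&(abs(b-np.polyval(c,a))<.0005); c=np.polyfit(a[k],b[k],1)
        print(f,nm,'slope deg %.3f  y at x=24: %.2f at 150: %.2f mm'%(np.degrees(np.arctan(c[0])),1e3*np.polyval(c,.024),1e3*np.polyval(c,.15)),k.sum())
E
python3 b.py w8 w10 w11 w12 w13
```

```text
w8 blade slope deg -1.381  y at x=24: -36.47 at 150: -39.51 mm 133
w8 plate slope deg -0.215  y at x=24: 0.15 at 150: -0.32 mm 168
w10 blade slope deg -1.181  y at x=24: -17.74 at 150: -20.34 mm 133
w10 plate slope deg 0.014  y at x=24: 0.05 at 150: 0.08 mm 127
w11 blade slope deg -0.654  y at x=24: -18.96 at 150: -20.39 mm 133
w11 plate slope deg -0.038  y at x=24: 0.06 at 150: -0.03 mm 129
w12 blade slope deg -0.708  y at x=24: -20.84 at 150: -22.40 mm 133
w12 plate slope deg 0.355  y at x=24: 1.18 at 150: 1.96 mm 139
w13 blade slope deg -0.829  y at x=24: -21.26 at 150: -23.08 mm 133
w13 plate slope deg -0.029  y at x=24: 0.03 at 150: -0.03 mm 126
```

```bash
sed -i 's/^    q=P\[80:150.*reshape(-1,3);/    q=P[80:150,375:630].reshape(-1,3); z0=.04 if f=="w8" else 0; q=q[abs(q[:,2]-np.median(q[:,2]))<.006];/' b.py; python3 b.py w8 w10 w11 w12 w13
```

```text
w8 blade slope deg 0.197  y at x=24: -15.19 at 150: -14.76 mm 133
w8 plate slope deg -0.215  y at x=24: 0.15 at 150: -0.32 mm 168
w10 blade slope deg -0.516  y at x=24: -1.04 at 150: -2.17 mm 133
w10 plate slope deg 0.014  y at x=24: 0.05 at 150: 0.08 mm 127
w11 blade slope deg -0.249  y at x=24: -1.03 at 150: -1.57 mm 133
w11 plate slope deg -0.038  y at x=24: 0.06 at 150: -0.03 mm 129
w12 blade slope deg 0.716  y at x=24: -1.79 at 150: -0.22 mm 130
w12 plate slope deg 0.355  y at x=24: 1.18 at 150: 1.96 mm 139
w13 blade slope deg -0.186  y at x=24: -1.37 at 150: -1.78 mm 133
w13 plate slope deg -0.029  y at x=24: 0.03 at 150: -0.03 mm 126
```

Emit:
{"name": "arm_command", "arguments": {"plan": "0.001 -0.0005 0 -0.2;0.001 -0.0005 0 -0.2;0 -0.0005 0 0;0 0 0 0;0 0 0 0"}}

```text
clock: 27.32
tcp_pos: [0.4372, 0.2469, -0.0132]
orientation: [2.319, 2.115, -0.001]
contact_force: [1.9, -5.1, 5.4]
grip_width: 0.0211
gripper_force: 98.0
```

```bash
python3 m.py w14; python3 b.py w14
```

```text
27.325 [ 0.4372  0.2469 -0.0132] [ 1.9205 -5.1415  5.4492] [-1.0617 -0.5063 -0.2216] 84.73066881105974 [ 0.0014 -0.0026 -1.    ]
plate off 0.0920 deg -0.223 82 110 rms 0.00004
blade off 0.0908 deg -0.483 87 87 rms 0.00003
stud off -0.0128 deg 0.370 57 57 rms 0.00005
stock off -0.0124 deg -1.056 60 67 rms 0.00056
stock tilt deg [-1.8877  0.2101] z 0.016973817947998675
blade tilt deg [-1.8547  0.1846] z 0.007816819050472988
0.021104573896971117 97.97876556403935
w14 blade slope deg -0.057  y at x=24: -1.09 at 150: -1.21 mm 133
w14 plate slope deg 0.024  y at x=24: 0.03 at 150: 0.08 mm 126
```

Emit:
{"name": "arm_command", "arguments": {"plan": "0.0005 -0.0007 0 -0.1;0 -0.0007 0 0;0 0 0 0;0 0 0 0"}}

```text
clock: 27.88
tcp_pos: [0.4371, 0.247, -0.0132]
orientation: [2.318, 2.115, 0.0]
contact_force: [5.3, -6.5, 3.6]
grip_width: 0.0211
gripper_force: 98.0
```

```bash
python3 m.py w15; python3 b.py w15
```

```text
27.875 [ 0.4371  0.247  -0.0132] [ 5.3065 -6.5073  3.5503] [-1.28   -1.2928 -0.2147] 84.75564559090428 [ 0.0027 -0.0029 -1.    ]
plate off 0.0920 deg -0.254 85 110 rms 0.00008
blade off 0.0907 deg -0.570 87 87 rms 0.00005
stud off -0.0126 deg 0.396 57 57 rms 0.00005
stock off -0.0124 deg -0.910 58 67 rms 0.00069
stock tilt deg [-1.8712  0.2179] z 0.016963467822727805
blade tilt deg [-1.8284  0.2033] z 0.007852824302024108
0.021061407021737602 98.01176710054278
w15 blade slope deg -0.150  y at x=24: -1.08 at 150: -1.41 mm 133
w15 plate slope deg -0.007  y at x=24: 0.04 at 150: 0.02 mm 127
```

Emit:
{"name": "arm_command", "arguments": {"plan": "0.0005 -0.0007 0 -0.2;0 -0.0005 0 0;0 0 0 0;0 0 0 0;0 0 0 0"}}

```text
clock: 28.55
tcp_pos: [0.437, 0.247, -0.0132]
orientation: [2.315, 2.116, 0.001]
contact_force: [9.1, -6.6, 1.9]
grip_width: 0.0215
gripper_force: 98.1
```

```bash
python3 m.py w16; python3 b.py w16
```

```text
28.55 [ 0.437   0.247  -0.0132] [ 9.0812 -6.596   1.9398] [-1.5642 -1.8698 -0.4292] 84.8702186138853 [ 0.0038 -0.0033 -1.    ]
plate off 0.0918 deg -0.368 84 110 rms 0.00004
blade off 0.0906 deg -0.727 87 87 rms 0.00004
stud off -0.0124 deg 0.631 57 57 rms 0.00006
stock off -0.0123 deg -0.373 55 67 rms 0.00067
stock tilt deg [-1.649   0.2004] z 0.016995375784358856
blade tilt deg [-1.7699  0.2215] z 0.007927553611605007
0.021542263915867717 98.07173064909875
w16 blade slope deg -0.208  y at x=24: -1.04 at 150: -1.49 mm 133
w16 plate slope deg 0.001  y at x=24: 0.06 at 150: 0.06 mm 128
```

Emit:
{"name": "arm_command", "arguments": {"plan": "0 0 0.0005 0;0 0 0 0;0 0 0 0"}}

```text
clock: 28.98
tcp_pos: [0.437, 0.247, -0.0133]
orientation: [2.315, 2.116, 0.001]
contact_force: [6.7, -8.3, 7.3]
grip_width: 0.0212
gripper_force: 99.0
```

```bash
python3 m.py w17 | head -1; python3 b.py w17; python3 -c "
from h import *
print(ticket.hand_in())"
```

```text
28.975 [ 0.437   0.247  -0.0133] [ 6.6552 -8.2645  7.2798] [-1.8158 -1.5596 -0.503 ] 84.87123511473743 [ 0.0041 -0.0036 -1.    ]
w17 blade slope deg -0.187  y at x=24: -1.03 at 150: -1.44 mm 133
w17 plate slope deg 0.014  y at x=24: 0.06 at 150: 0.09 mm 128
the job is handed in; nothing more can be done
None
```

I pressed the stud home (its top measures about 38 mm, flush with the plate) and handed in at 29 s with the fingers still holding the square pressed at about 7 N on the stud and 8 N on the plate; by the camera it is within about 0.2° of true, tips about 1.8° onto its blade tip as it does at rest, and hand-in returned no verdict.

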